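# Put the play-therapy miniatures back in their trays

### The arm

A 6-joint arm with a two-finger parallel gripper is mounted at the origin on the work surface. World frame = base frame: x ahead of the robot, y to its left, z up, the work surface at z = 0. Lengths are in m, angles in rad, forces in N, time in s.
With the tool pointing down it reaches from about 0.3 to 0.875 m from the base axis. Payload 6.4 kg.
Tool frame: the origin (TCP) lies on the centre line of the jaws, within the pads' length; the fingertips stand 25 mm ahead of it and the grasp point (between the pads) lies 6 mm ahead of it (ctrl.tip_reach is the distance from the TCP to the fingertips, in m); z points along the fingers, y is the line along which they close (so a half turn about z gives the same grasp; the last joint's range is limited). The gripper opens to 85 mm and grips with 20 to 120 N. Pads are 22 mm wide; open, the fingers measure 114 mm over their backs; the gripper's body (76 mm by 85 mm) begins 54 mm behind the grasp point. The pads swing forward as they close: fully open they stand 13 mm farther back than shut.
Start: joints at [0.925, 0.181, 1.607, -0, 1.354, -0.206], TCP at [0.245, 0.52, 0.256] pointing down, gripper open.
Joint ranges: [-2.99, 2.99], [-0.89, 2.07], [0.3, 2.58], [-1.14, 4.28], [0, 2.63], [-3.12, 3.12]. Speed limits (rad/s): [2.57, 2.57, 3.01, 3.14, 3.14, 3.14].

### API

Orientations are given as a unit quaternion [w, x, y, z].
In Python, from bench import ctrl gives the robot as it stands.
- The arm moves only by the tool servo_tool, never from a script. Its argument "motion" is a list that holds one entry, the list of rows, each a list of 5 numbers: the shift along the tool's x, y, z in cm, then the turn about the tool's z in degrees, then the closure, from -1 (fully open) to 1 (shut). In form: [[[dx, dy, dz, twist, claw], ...]]. A call has 1 to 5 rows; each row is the pose to reach, as a shift and turn from the pose commanded when the call began, along the tool's axes at that moment; what a row does not reach only later rows make up. A row lasts 1/10 s, in which the tool goes at most 50 mm and 8.59 degrees, less where a joint would pass 70% of its speed; a pose out of reach is approached as far as the arm can. A call with a gripper value outside its range is refused whole. The fingers move at their own pace and stop on an object; the grip force is fixed at half the most. Time passes only in rows, so rows that repeat a pose let the fingers close. It gives the time, the measured TCP pose, the force, the opening and the grip force at its end, in the units of the state.
- ctrl.get_obs(): the state, without advancing time (a new reading comes with each control period).
- ctrl.camera(name): name is "scene" or "top" or "wrist"; returns a dict with "pixels" (420x560x3 uint8, red, green, blue), "depth" (420x560 float32, m along the optical axis (not along the pixel's ray), 0 where there is no reading), "fx", "fy", "cx", "cy" (pixels), "R" (3x3) and "t" (3): a world point X has camera coordinates R X + t; the wrist camera has in their place "hand_eye" (4x4, takes a point from camera to tool coordinates, whose origin is the TCP and whose axes are the flange's). Camera axes: x right, y down, z forward; pixel columns grow to the right and rows downward; lengths in m; the calibration is good to about 2 mm. A picture is of the moment at which its call begins: read the wrist's pose just before it.
- ctrl.hand_in(): hands the job in; it is judged then, once.
The state is a dict: "time_s": time; "q": joint angles; "dq": joint speeds; "joint_efforts": joint torques, N m; "eef_pos": TCP position; "eef_rot": TCP orientation; "wrist_force": force on the tool from outside, world axes, zero at the start; "torque": the same for the moment, N m; "opening": opening from 0.0 (shut) to 1.0 (fully open); "grasp_force": force on a finger pad.
Only numpy, scipy, OpenCV 4.12 (cv2) and the standard library are available. Lean on these libraries where they do the work, as an engineer would, in place of code of your own. Each camera call takes 0.05 s, during which the arm holds its last target. There are 200 camera calls.

### The job

The play session is over: put away the five miniatures left standing in the row on the table (red bus, blue car, red-roofed house, orange tree and lion), each into the wooden tray whose glued-in sample is of the same kind (vehicle, house, tree or animal; colour does not matter). Stand each one upright, flat on the floor of its tray, setting it down gently rather than dropping it, and leave the white session timer where it stands.

Things in the scene. Friction and masses are not known exactly. Their poses are not given: they have to be found in the camera images.
- bus: Red toy bus, 86 mm long (its x, windscreen at +x), 34 mm wide (its y), 44 mm high, on four black wheels, sides flat from 6 to 40 mm height; 80 to 130 g. Origin: centre of the underside, at wheel contact; z up. Grip across its width.
- car: Blue toy car, 79 mm long (its x, headlamps at +x), 36 mm wide (its y) up to 21 mm height, with a dark-glazed cabin 31 mm wide above, 36 mm high in all; 72 to 117 g. Origin: centre of the underside, at wheel contact; z up. Grip across its width, on the lower body.
- house: Toy house, cream walls and red gable roof; ridge along its x, 60 mm high at the chimney. The two gable ends are flat, upright and 55 mm apart (x = -27.5 and 27.5 mm): grip it across these, along the ridge; walls 40 mm and eaves 52 mm wide in y; 88 to 143 g. Origin: centre of the underside; z up.
- tree: Toy tree, round about its z, orange crown 47 mm across with upright sides from 42 to 61 mm height (grip it there), top at 86 mm; thin brown trunk; green foot 46 mm across; 40 to 65 g. Origin: centre of the foot's underside; z up.
- lion: Toy lion, tawny with a brown mane, 100 mm long from tail (x = -43 mm) to nose (x = 57 mm), 63 mm high; trunk 29 mm wide (its y) between 25 and 49 mm height for x = -30 to 20 mm (grip it across there, at the origin); mane 32 mm wide, centred at x = 31 mm; four legs; 64 to 104 g. Origin: at foot level under the trunk; z up, x towards the head.
- vehicle_tray: Open pine tray, fixed, 170 (its x) by 180 (its y) by 18 mm high; walls 6 mm thick, felt floor 6 mm above its underside. Origin: centre of the underside, z up; -x side nearest the robot. Sign: yellow toy van (79 x 34, 42 mm high), glued down lying along y, centred at x = 55 mm. Free floor: x = -79 to 25, y = -84 to 84 mm. Room for bus and car side by side.
- house_tray: Open pine tray, fixed, 170 (its x) by 180 (its y) by 18 mm high; walls 6 mm thick, felt floor 6 mm above its underside. Origin: centre of the underside, z up; -x side nearest the robot. Sign: toy house with blue roof (55 x 52, 60 mm high), glued down lying along y, centred at x = 55 mm. Free floor: x = -79 to 25, y = -84 to 84 mm.
- tree_tray: Open pine tray, fixed, 170 (its x) by 180 (its y) by 18 mm high; walls 6 mm thick, felt floor 6 mm above its underside. Origin: centre of the underside, z up; -x side nearest the robot. Sign: green toy tree (47 across, 86 mm high), glued down lying along y, centred at x = 55 mm. Free floor: x = -79 to 25, y = -84 to 84 mm.
- animal_tray: Open pine tray, fixed, 170 (its x) by 180 (its y) by 18 mm high; walls 6 mm thick, felt floor 6 mm above its underside. Origin: centre of the underside, z up; -x side nearest the robot. Sign: grey toy elephant (99 x 59 at the ears, 63 mm high), glued down lying along y, centred at x = 55 mm. Free floor: x = -79 to 25, y = -84 to 84 mm.
- timer: White round kitchen timer, 60 mm across, 47 mm high, with a red knob on top, loose, standing in the row among the miniatures (leave it alone). Origin: centre of the underside; z up. The six things in the row stand at least 120 mm apart, shuffled.

How it is judged:
By the outcome, as a careful person would: the job done as asked, in the order asked, and still so for the second after the job is handed in, with the robot touching nothing.
It also fails if it takes over 144 s, if anything falls off the work surface, if the arm or the gripper's body presses on something with over 40 N, if the wrist force passes 120 N, or if a joint passes its speed limit or range.

## Working session

There is one attempt and no reset: what is moved stays moved. The work goes in short steps, Python scripts to look and compute and a tool call to move; the robot and the scene stay as the last step left them, time stands still between calls to the robot, and variables do not carry over. Pictures are saved under pics/ and viewed, at most 14 in all, crops included, and the job is handed in when it is done.

Besides the shell and the picture viewer there is one more tool, called after "Call:" as name([rows], argument=value, ...), one row to a line, values as JSON. servo_tool: Moves the arm, as the interface text tells. Its arguments: {"type":"object","properties":{"motion":{"type":"array"}},"required":["motion"]}

```bash
ls; mkdir -p pics; python3 - <<'E'
from bench import ctrl
import cv2,numpy as np
o=ctrl.get_obs();print({k:np.round(v,3).tolist() for k,v in o.items()},ctrl.tip_reach)
for n in("top","scene"):
    c=ctrl.camera(n);cv2.imwrite(f"pics/{n}0.png",c["pixels"][:,:,::-1]);np.savez(f"{n}0.npz",**c)
    print(n,c["fx"],c["fy"],c["cx"],c["cy"],np.round(c["R"],3).tolist(),np.round(c["t"],3))
E
```

```text
pics
{'time_s': 0.0, 'q': [0.925, 0.182, 1.608, 0.0, 1.354, -0.206], 'dq': [0.0, 0.001, 0.002, -0.002, -0.001, -0.002], 'joint_efforts': [-0.001, -44.487, -35.134, -0.0, 0.009, -0.0], 'eef_pos': [0.244, 0.52, 0.255], 'eef_rot': [-0.0, 0.218, 0.976, -0.001], 'wrist_force': [-0.001, -0.116, 0.271], 'torque': [-0.032, 0.033, -0.012], 'grasp_force': 0.0, 'opening': 0.995} 0.025
top 480.65722970413657 480.65722970413657 268.3408579303544 201.142943410924 [[0.014, -1.0, -0.028], [-0.983, -0.008, -0.184], [0.183, 0.03, -0.983]] [0.014 0.522 1.141]
scene 431.60057111424555 431.60057111424555 282.2075941057775 208.10503228724218 [[0.101, 0.995, 0.016], [0.536, -0.041, -0.843], [-0.838, 0.094, -0.538]] [-0.041 -0.262  1.399]
```

View pics/top0.png

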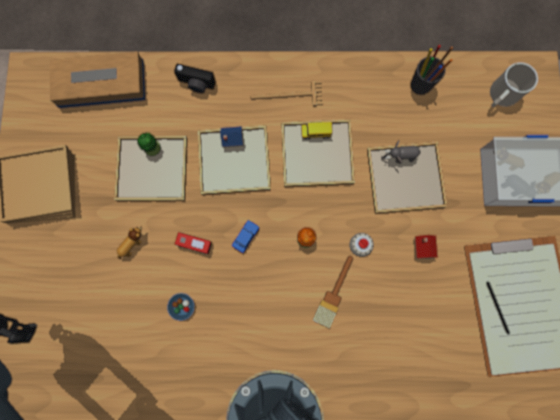

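View pics/scene0.png

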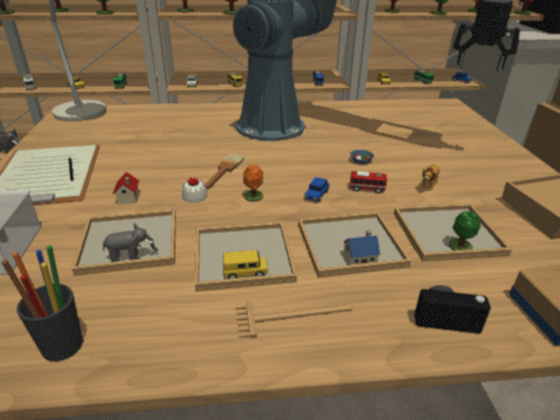

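The top view shows the row from left to right: lion (130,242), bus (193,243), car (245,237), tree (307,237), timer (361,245), house (426,247). The trays are tree (152,169), house (235,160), vehicle (317,153) and animal (406,179). The scene view confirms this, with the lion standing and its head to be checked.

```bash
cat >h.py <<'E'
import numpy as np,cv2
def world(c,R=None,t=None):
    R=c["R"] if R is None else R; t=c["t"] if t is None else t
    v,u=np.mgrid[:420,:560]; d=c["depth"]
    P=np.stack([(u-c["cx"])*d/c["fx"],(v-c["cy"])*d/c["fy"],d],-1)
    return (P-t)@R
def rect(xy):
    (c,(w,h),a)=cv2.minAreaRect((xy*1000).astype(np.float32))
    if h>w: w,h,a=h,w,a+90
    return np.round(c,1),round(w,1),round(h,1),round((a+90)%180-90,1)
E
python3 - <<'E'
from h import *
c=dict(np.load("top0.npz"));W=world(c)
px=c["pixels"]
obj=dict(lion=(130,242),bus=(193,243),car=(245,237),tree=(307,237),timer=(361,245),house=(426,247))
for n,(u,v) in obj.items():
    s=np.s_[v-28:v+28,u-28:u+28];P=W[s].reshape(-1,3)
    P=P[(P[:,2]>.012)&(P[:,2]<.12)]
    print(n,len(P),rect(P[:,:2]),"mean",np.round(P.mean(0)*1000,1),"zmax",P[:,2].max().round(3))
hsv=cv2.cvtColor(px,cv2.COLOR_RGB2HSV)
for n,(u,v) in dict(tree=(152,180),house=(235,170),vehicle=(317,163),animal=(406,190)).items():
    m=(hsv[...,1]<75)&(hsv[...,2]>120)
    m=cv2.morphologyEx(m.astype(np.uint8),cv2.MORPH_OPEN,np.ones((3,3)))
    k,l=cv2.connectedComponents(m); q=l==l[v,u]
    P=W[q];print(n,l[v,u],q.sum(),rect(P[:,:2]),"z",np.median(P[:,2]).round(4))
print("table z",np.median(W[265:290,220:300,2]))
I=cv2.resize(px[205:275,100:260],None,fx=5,fy=5,interpolation=cv2.INTER_CUBIC);cv2.imwrite("pics/crop1.png",I[...,::-1])
E
```

```text
lion 417 (array([415.9, 363.8]), 97.5, 29.3, -37.0) mean [415.6 361.   48.7] zmax 0.067
bus 511 (array([417.7, 206.7]), 87.4, 34.6, 75.2) mean [416.7 204.4  39.9] zmax 0.051
car 457 (array([437.8,  77.9]), 79.8, 37.7, -31.0) mean [436.4  77.   28.2] zmax 0.043
tree 314 (array([433.2, -73.1]), 45.5, 45.5, -51.2) mean [431.7 -72.5  72.7] zmax 0.09
timer 541 (array([ 395.1, -203.9]), 108.5, 57.4, -17.2) mean [ 409.9 -203.4   29.1] zmax 0.05
house 500 (array([ 415.1, -367.4]), 55.5, 53.5, 2.8) mean [ 414.3 -363.5   43.1] zmax 0.061
tree 10 3314 (array([532.7, 180.2]), 564.0, 212.2, 61.2) z 0.0064
house 8 3387 (array([506.2,  97.1]), 429.2, 175.3, 6.9) z 0.0066
vehicle 7 3283 (array([ 522.5, -103.3]), 438.2, 173.9, -0.2) z 0.0067
animal 11 3270 (array([ 520.4, -194.9]), 523.8, 205.1, -61.0) z 0.0066
table z 7.004127440599024e-05
```

View pics/crop1.png

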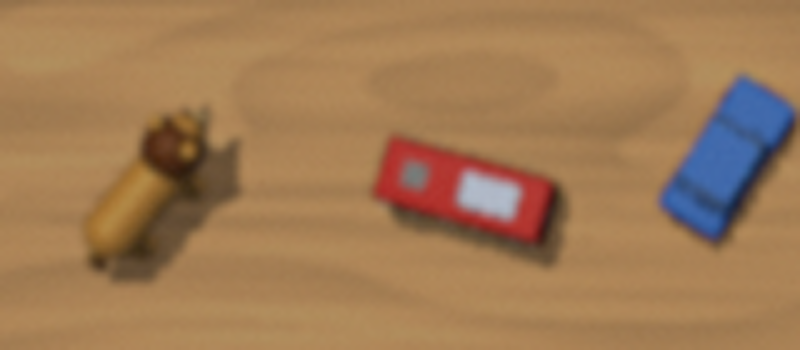

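The crop shows the lion's head at the upper right (180,140), so it faces +x, -y. The bus lies nearly along y and the car is tilted. Next I refine the trays, the house ridge and the timer.

```bash
python3 - <<'E'
from h import *
c=dict(np.load("top0.npz"));W=world(c);px=c["pixels"]
hsv=cv2.cvtColor(px,cv2.COLOR_RGB2HSV)
m=((hsv[...,1]<75)&(hsv[...,2]>120)).astype(np.uint8)
m=cv2.morphologyEx(m,cv2.MORPH_OPEN,np.ones((3,3)));k,l=cv2.connectedComponents(m)
for n,(u,v) in dict(tree=(152,180),house=(235,170),vehicle=(317,163),animal=(406,190)).items():
    q=(l==l[v,u])&(abs(W[...,2]-.0066)<.004)&(c["depth"]>0); P=W[q]
    print(n,q.sum(),rect(P[:,:2]))
P=W[219:275,398:454].reshape(-1,3);P=P[(P[:,2]>.03)&(P[:,2]<.12)]
print("roof",len(P),rect(P[:,:2]))
# roof slope planes: |offset| across ridge falls linearly; correlate per angle
xy=P[:,:2]-np.array(rect(P[:,:2])[0])/1000
for a in range(-90,90,15):
    d=abs(-xy[:,0]*np.sin(np.radians(a+2.8))+xy[:,1]*np.cos(np.radians(a+2.8)));print(a+2.8,np.corrcoef(d,P[:,2])[0,1].round(2),end="; ")
P=W[217:273,333:389].reshape(-1,3);P=P[(P[:,2]>.025)&(P[:,2]<.12)];print("\ntimer",rect(P[:,:2]))
I=cv2.resize(px[120:270,340:480],None,fx=4,fy=4,interpolation=cv2.INTER_CUBIC);cv2.imwrite("pics/crop2.png",I[...,::-1])
E
```

```text
tree 2909 (array([615.7, 330.7]), 167.4, 157.0, -89.4)
house 2934 (array([639.6, 113.9]), 168.5, 157.3, -85.3)
vehicle 2870 (array([ 659.3, -103.8]), 168.4, 157.6, -87.4)
animal 2946 (array([ 595.5, -331.9]), 167.3, 155.3, -84.7)
roof 477 (array([ 414.9, -366.6]), 55.4, 52.6, 2.0)
-87.2 -0.06; -72.2 -0.05; -57.2 -0.09; -42.2 -0.19; -27.2 -0.44; -12.2 -0.72; 2.8 -0.88; 17.8 -0.81; 32.8 -0.58; 47.8 -0.34; 62.8 -0.2; 77.8 -0.1; 
timer (array([ 420.4, -212.5]), 51.6, 49.9, -89.5)
```

View pics/crop2.png

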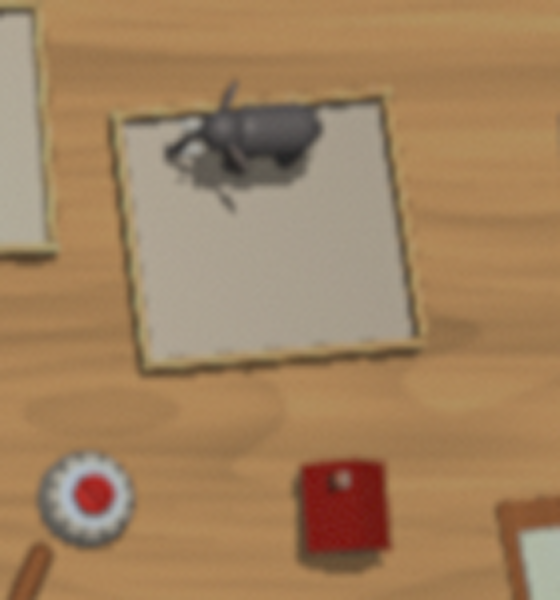

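The crop shows the elephant tray (a yaw of about 5°), the timer at (93,495) and the house roof at (345,505), with its ridge about along x. I start with the bus.

```bash
cat >plan.py <<'E'
import sys,numpy as np
from bench import ctrl
from scipy.spatial.transform import Rotation as Ro
# usage: plan.py x y z(mm) tool_y_deg
def plan(x,y,z,a):
    o=ctrl.get_obs();w,i,j,k=o["eef_rot"];R=Ro.from_quat([i,j,k,w]).as_matrix()
    d=R.T@(np.array([x,y,z])/1000-o["eef_pos"])*100
    v=R.T@[np.cos(np.radians(a)),np.sin(np.radians(a)),0]
    th=(np.degrees(np.arctan2(-v[0],v[1]))+90)%180-90
    print("d cm",d.round(2),"twist",round(th,1),"t",round(o["time_s"],2),"q6",round(o["q"][5],2),"toolz",R[:,2].round(3),"open",round(o["opening"],3),"gf",round(o["grasp_force"],1))
plan(*map(float,sys.argv[1:5]))
E
python3 plan.py 417.7 206.7 130 165.2
```

```text
d cm [-29.01 -20.95  12.57] twist 79.6 t 0.1 q6 -0.21 toolz [-0.001 -0.001 -1.   ] open 0.999 gf 0.0
```

Call:
servo_tool([
  [[-3,-2,0.5,8,-1],[-6,-4.2,1,16,-1],[-9,-6.3,2,24,-1],[-12,-8.5,3,32,-1],[-15,-10.5,4,40,-1]],
])

```text
time_s: 0.6
eef_pos: [0.336, 0.3599, 0.2156]
eef_rot: [-0.0, 0.541, 0.841, -0.0]
wrist_force: [0.4, 0.4, 0.6]
opening: 1.0
grasp_force: 0.0
```

```bash
python3 plan.py 417.7 206.7 130 165.2
```

```text
d cm [-17.33   1.09   8.56] twist 39.3 t 0.6 q6 0.15 toolz [-0. -0. -1.] open 1.0 gf 0.0
```

Call:
servo_tool([
  [[-4,0.3,2,8,-1],[-8,0.6,4,16,-1],[-12,0.9,6,24,-1],[-16,1.1,8,32,-1],[-17.3,1.1,8.6,39.3,-1]],
])

```text
time_s: 1.1
eef_pos: [0.4183, 0.2059, 0.1281]
eef_rot: [-0.0, 0.793, 0.609, -0.002]
wrist_force: [-1.4, 0.8, -0.0]
opening: 1.0
grasp_force: 0.0
```

```bash
python3 plan.py 417.7 206.7 30 165.2; python3 - <<'E'
from bench import ctrl;from h import *
o=ctrl.get_obs();c=ctrl.camera("wrist");cv2.imwrite("pics/w1.png",c["pixels"][...,::-1]);print(o["q"].round(2),np.round(c["hand_eye"],3))
E
```

```text
d cm [ 0.08 -0.06  9.81] twist -0.2 t 1.1 q6 0.46 toolz [-0.003 -0.001 -1.   ] open 1.0 gf 0.0
[ 0.2   0.11  1.98 -0.    1.06  0.46] [[ 0.    -0.946 -0.324  0.083]
 [ 1.     0.     0.     0.   ]
 [ 0.    -0.324  0.946 -0.117]
 [ 0.     0.     0.     1.   ]]
```

View pics/w1.png

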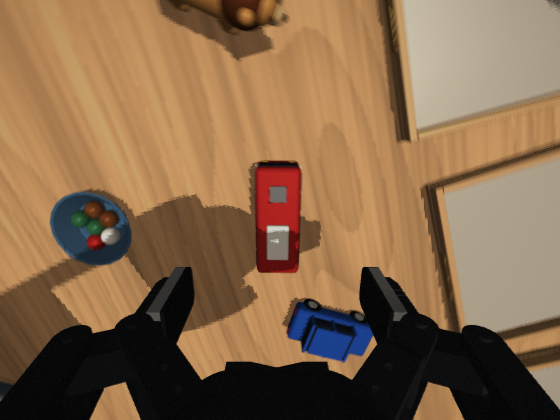

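The wrist view shows the bus centred between the jaws (u≈279) and aligned with them, so I descend and grip.

Call:
servo_tool([
  [[0,0,3,0,-1],[0,0,6,0,-1],[0,0,8,0,-1],[0,0,9.4,0,-1],[0,0,9.8,0,-1]],
])

```text
time_s: 1.65
eef_pos: [0.4168, 0.2093, 0.0309]
eef_rot: [-0.001, 0.79, 0.613, -0.001]
wrist_force: [0.4, -0.3, 0.2]
opening: 0.997
grasp_force: 0.0
```

Call:
servo_tool([
  [[0,0,0,0,1],[0,0,0,0,1],[0,0,0,0,1],[0,0,0,0,1],[0,0,0,0,1]],
])

```text
time_s: 2.15
eef_pos: [0.4191, 0.2092, 0.0333]
eef_rot: [0.0, 0.791, 0.612, 0.001]
wrist_force: [-1.8, 0.5, 7.2]
opening: 0.383
grasp_force: 59.2
```

Call:
servo_tool([
  [[0,0,0,0,1],[0,0,0,0,1],[0,0,0,0,1],[0,0,0,0,1],[0,0,0,0,1]],
])

```text
time_s: 2.65
eef_pos: [0.4191, 0.2092, 0.0333]
eef_rot: [0.0, 0.791, 0.612, 0.001]
wrist_force: [-3.2, 0.2, 7.2]
opening: 0.388
grasp_force: 59.2
```

Call:
servo_tool([
  [[0,0,-1,0,1],[0,0,-4,0,1],[0,0,-8,0,1],[0,0,-12,0,1],[0,0,-16,0,1]],
])

```text
time_s: 3.15
eef_pos: [0.4179, 0.2089, 0.1944]
eef_rot: [0.0, 0.791, 0.612, 0.0]
wrist_force: [0.9, -0.8, -1.6]
opening: 0.386
grasp_force: 59.7
```

```bash
python3 plan.py 630.6 -67 190 92.6
```

```text
d cm [-21.38  27.5    0.44] twist 72.9 t 3.15 q6 0.46 toolz [ 0.  0. -1.] open 0.386 gf 59.7
```

Call:
servo_tool([
  [[-1,1.5,0,6,1],[-3,4,0,14,1],[-6,7.5,0,22,1],[-9,11,0,30,1],[-12,15,0,38,1]],
])

```text
time_s: 3.65
eef_pos: [0.5338, 0.054, 0.193]
eef_rot: [-0.0, 0.948, 0.319, 0.0]
wrist_force: [0.7, 0.6, -0.3]
opening: 0.384
grasp_force: 59.6
```

```bash
python3 plan.py 630.6 -67 190 92.6
```

```text
d cm [ 0.39 15.49  0.3 ] twist 34.6 t 3.65 q6 0.8 toolz [ 0.  0. -1.] open 0.384 gf 59.6
```

Call:
servo_tool([
  [[0,4,0.1,8,1],[0.1,8,0.2,16,1],[0.2,12,0.3,24,1],[0.3,14.5,0.3,30,1],[0.4,15.5,0.3,34.6,1]],
])

```text
time_s: 4.15
eef_pos: [0.6321, -0.0679, 0.1897]
eef_rot: [0.0, 1.0, 0.022, 0.0]
wrist_force: [-0.2, 0.8, -0.7]
opening: 0.381
grasp_force: 59.6
```

Call:
servo_tool([
  [[0,0,1,0,1],[0,0,4,0,1],[0,0,7,0,1],[0,0,9,0,1],[0,0,10,0,1]],
])

```text
time_s: 4.65
eef_pos: [0.6286, -0.0638, 0.0864]
eef_rot: [-0.001, 1.0, 0.027, -0.002]
wrist_force: [-1.0, 1.0, -1.2]
opening: 0.38
grasp_force: 59.7
```

```bash
python3 plan.py 630.6 -67 39.5 92.6;python3 - <<'E'
from bench import ctrl;from h import *
c=ctrl.camera("top");cv2.imwrite("pics/t2.png",cv2.resize(c["pixels"][120:270,240:400],None,fx=4,fy=4,interpolation=cv2.INTER_CUBIC)[...,::-1])
E
```

```text
d cm [0.2  0.34 4.69] twist 0.5 t 4.65 q6 1.23 toolz [-0.005  0.002 -1.   ] open 0.38 gf 59.7
```

View pics/t2.png

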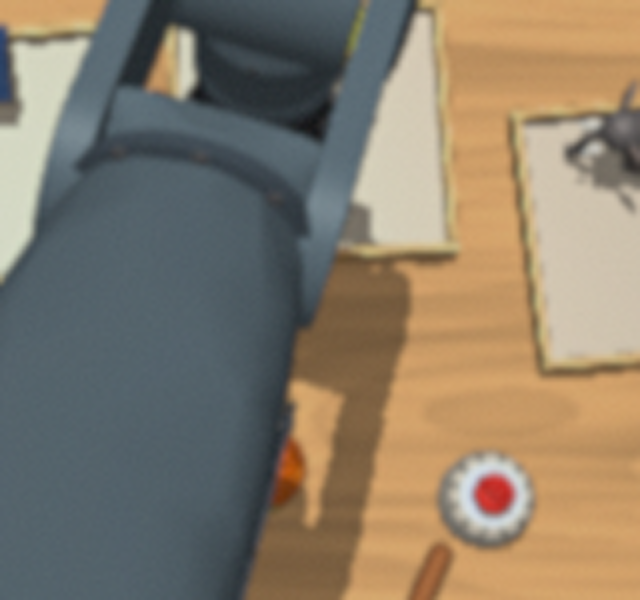

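The arm hides the spot in the top view, so I rely on the pose and lower slowly, watching the force.

Call:
servo_tool([
  [[0,0,1.5,0,1],[0,0.1,2.8,0,1],[0,0.2,3.6,0,1],[0,0.2,4.1,0,1],[0,0.2,4.3,0,1]],
])

```text
time_s: 5.2
eef_pos: [0.631, -0.0673, 0.0457]
eef_rot: [-0.0, 1.0, 0.025, -0.0]
wrist_force: [-0.7, -0.2, -1.7]
opening: 0.389
grasp_force: 59.7
```

Call:
servo_tool([
  [[0,0,0.1,0,1],[0,0,0.2,0,1],[0,0,0.3,0,1],[0,0,0.3,0,1],[0,0,0.3,0,1]],
])

```text
time_s: 5.7
eef_pos: [0.6313, -0.0673, 0.0435]
eef_rot: [0.0, 1.0, 0.025, 0.0]
wrist_force: [-0.2, -0.6, -0.8]
opening: 0.387
grasp_force: 59.7
```

```bash
python3 plan.py 630.6 -67 39.5 92.6
```

```text
d cm [-0.07 -0.03  0.4 ] twist 0.3 t 5.7 q6 1.23 toolz [ 0. -0. -1.] open 0.387 gf 59.7
```

Call:
servo_tool([
  [[0,0,0.1,0,1],[0,0,0.2,0,1],[0,0,0.3,0,1],[0,0,0.35,0,1],[0,0,0.35,0,1]],
])

```text
time_s: 6.2
eef_pos: [0.6311, -0.0673, 0.0397]
eef_rot: [-0.0, 1.0, 0.025, -0.0]
wrist_force: [-0.4, -0.5, -0.3]
opening: 0.388
grasp_force: 59.7
```

Call:
servo_tool([
  [[0,0,0.05,0,1],[0,0,0.1,0,1],[0,0,0.1,0,1],[0,0,0.1,0,1],[0,0,0.1,0,1]],
])

```text
time_s: 6.7
eef_pos: [0.6313, -0.0673, 0.0394]
eef_rot: [0.0, 1.0, 0.025, 0.0]
wrist_force: [-2.6, 0.4, 5.1]
opening: 0.382
grasp_force: 60.5
```

Call:
servo_tool([
  [[0,0,0,0,0],[0,0,0,0,-0.1],[0,0,0,0,-0.2],[0,0,0,0,-0.2],[0,0,0,0,-0.2]],
])

```text
time_s: 7.2
eef_pos: [0.6312, -0.0673, 0.0387]
eef_rot: [-0.0, 1.0, 0.025, -0.0]
wrist_force: [-0.9, 0.4, 0.1]
opening: 0.601
grasp_force: 0.0
```

Call:
servo_tool([
  [[0,0,-1,0,-0.2],[0,0,-3,0,-0.2],[0,0,-6,0,-0.5],[0,0,-10,0,-1],[0,0,-13,0,-1]],
])

```text
time_s: 7.7
eef_pos: [0.6319, -0.0674, 0.172]
eef_rot: [0.0, 1.0, 0.025, 0.001]
wrist_force: [0.6, -0.3, -0.1]
opening: 0.999
grasp_force: 0.0
```

```bash
python3 plan.py 437.8 77.9 170 59
```

```text
d cm [-18.65 -15.5    0.15] twist 33.9 t 7.7 q6 1.23 toolz [ 0.002 -0.001 -1.   ] open 0.999 gf 0.0
```

Call:
servo_tool([
  [[-3.5,-3,0,7,-1],[-7.5,-6.2,0,14,-1],[-11.2,-9.3,0,21,-1],[-15,-12.5,0.1,28,-1],[-18.6,-15.5,0.1,33.9,-1]],
])

```text
time_s: 8.2
eef_pos: [0.4358, 0.0791, 0.1683]
eef_rot: [-0.0, 0.963, -0.27, 0.0]
wrist_force: [-0.8, 1.9, 0.7]
opening: 1.002
grasp_force: 0.0
```

Call:
servo_tool([
  [[0,0,1,0,-1],[0,0,3,0,-1],[0,0,5,0,-1],[0,0,6,0,-1],[0,0,6,0,-1]],
])

```text
time_s: 8.7
eef_pos: [0.437, 0.0779, 0.1069]
eef_rot: [0.0, 0.964, -0.267, -0.001]
wrist_force: [0.9, -1.0, 1.2]
opening: 0.998
grasp_force: 0.0
```

```bash
python3 plan.py 437.8 77.9 28 59;  python3 - <<'E'
from bench import ctrl;from h import *
c=ctrl.camera("wrist");cv2.imwrite("pics/w3.png",c["pixels"][...,::-1])
E
```

```text
d cm [ 0.09 -0.05  7.89] twist 0.0 t 8.7 q6 2.02 toolz [-0.002  0.    -1.   ] open 0.998 gf 0.0
```

View pics/w3.png

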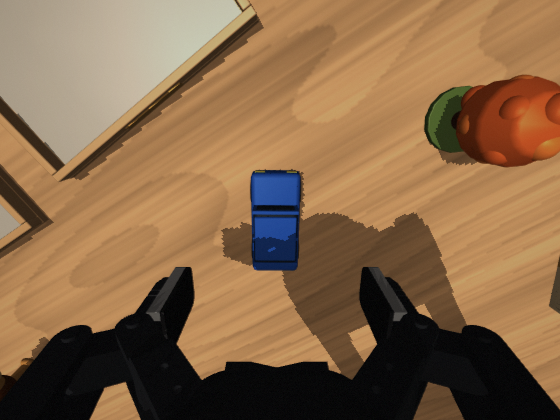

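The car is aligned and centred (u≈276).

Call:
servo_tool([
  [[0,0,3,0,-1],[0,0,5.5,0,-1],[0,0,7,0,-1],[0,0,7.7,0,-1],[0,0,7.9,0,-1]],
])

```text
time_s: 9.25
eef_pos: [0.438, 0.078, 0.0289]
eef_rot: [-0.0, 0.964, -0.267, 0.0]
wrist_force: [0.9, 0.3, -0.3]
opening: 0.998
grasp_force: 0.0
```

Call:
servo_tool([
  [[0,0,0,0,1],[0,0,0,0,1],[0,0,0,0,1],[0,0,0,0,1],[0,0,0,0,1]],
])

```text
time_s: 9.75
eef_pos: [0.4384, 0.078, 0.0298]
eef_rot: [-0.0, 0.964, -0.267, 0.001]
wrist_force: [-1.9, -1.1, 7.1]
opening: 0.407
grasp_force: 59.3
```

Call:
servo_tool([
  [[0,0,0,0,1],[0,0,-2,0,1],[0,0,-6,0,1],[0,0,-10,0,1],[0,0,-14,0,1]],
])

```text
time_s: 10.25
eef_pos: [0.4371, 0.0782, 0.1704]
eef_rot: [0.0, 0.964, -0.267, -0.0]
wrist_force: [0.2, -0.1, -0.7]
opening: 0.403
grasp_force: 60.6
```

```bash
python3 plan.py 634 -143 170 92.6
```

```text
d cm [28.27  8.82  0.03] twist -33.6 t 10.25 q6 2.02 toolz [-0.  0. -1.] open 0.403 gf 60.6
```

Call:
servo_tool([
  [[2,0.6,0,-3,1],[6,1.9,0,-8,1],[10,3.1,0,-14,1],[14,4.4,0,-20,1],[18,5.6,0,-26,1]],
])

```text
time_s: 10.75
eef_pos: [0.5638, -0.0639, 0.169]
eef_rot: [0.0, 0.999, -0.041, 0.0]
wrist_force: [-0.4, 0.3, 0.2]
opening: 0.405
grasp_force: 60.8
```

```bash
python3 plan.py 634 -143 170 92.6
```

```text
d cm [ 7.65  7.3  -0.1 ] twist -7.3 t 10.75 q6 1.33 toolz [ 0. -0. -1.] open 0.405 gf 60.8
```

Call:
servo_tool([
  [[2.5,2.4,0,-2,1],[5,4.8,0,-4,1],[7,6.5,0,-6,1],[7.6,7.2,0,-7.3,1],[7.6,7.2,0,-7.3,1]],
])

```text
time_s: 11.25
eef_pos: [0.6328, -0.1422, 0.1685]
eef_rot: [0.0, 1.0, 0.019, -0.0]
wrist_force: [-0.2, 1.1, -1.4]
opening: 0.403
grasp_force: 60.7
```

Call:
servo_tool([
  [[0,0,2,0,1],[0,0,5,0,1],[0,0,8,0,1],[0,0,11,0,1],[0,0,12,0,1]],
])

```text
time_s: 11.75
eef_pos: [0.6295, -0.139, 0.0452]
eef_rot: [-0.001, 1.0, 0.02, -0.003]
wrist_force: [-0.7, 0.0, -1.4]
opening: 0.405
grasp_force: 60.7
```

Call:
servo_tool([
  [[0,0,0.2,0,1],[0,0,0.4,0,1],[0,0,0.5,0,1],[0,0,0.5,0,1],[0,0,0.5,0,1]],
])

```text
time_s: 12.25
eef_pos: [0.6331, -0.1412, 0.0449]
eef_rot: [0.0, 1.0, 0.02, 0.001]
wrist_force: [0.1, 0.4, -1.0]
opening: 0.407
grasp_force: 60.7
```

```bash
python3 plan.py 634 -143 35.8 92.6
```

```text
d cm [0.08 0.18 0.91] twist -0.3 t 12.25 q6 1.13 toolz [ 0.002 -0.001 -1.   ] open 0.407 gf 60.7
```

Call:
servo_tool([
  [[0,0.1,0.2,0,1],[0,0.2,0.4,0,1],[0,0.2,0.6,0,1],[0,0.2,0.75,0,1],[0,0.2,0.8,0,1]],
])

```text
time_s: 12.75
eef_pos: [0.6324, -0.1429, 0.0359]
eef_rot: [-0.0, 1.0, 0.02, -0.0]
wrist_force: [-2.3, -0.4, 4.1]
opening: 0.407
grasp_force: 61.3
```

Call:
servo_tool([
  [[0,0,0.05,0,1],[0,0,0.1,0,1],[0,0,0.1,0,1],[0,0,0.1,0,1],[0,0,0.1,0,1]],
])

```text
time_s: 13.25
eef_pos: [0.6325, -0.143, 0.0358]
eef_rot: [0.0, 1.0, 0.02, -0.0]
wrist_force: [-5.4, 0.3, 7.6]
opening: 0.409
grasp_force: 61.9
```

Contact is made, so I release and retreat.

Call:
servo_tool([
  [[0,0,-0.05,0,0],[0,0,-0.05,0,-0.1],[0,0,-0.05,0,-0.2],[0,0,-0.05,0,-0.2],[0,0,-0.05,0,-0.2]],
])

```text
time_s: 13.75
eef_pos: [0.6325, -0.1429, 0.0352]
eef_rot: [-0.0, 1.0, 0.02, -0.0]
wrist_force: [-0.6, 0.8, -0.3]
opening: 0.601
grasp_force: 0.0
```

Call:
servo_tool([
  [[0,0,-1,0,-0.2],[0,0,-3,0,-0.2],[0,0,-6,0,-0.5],[0,0,-10,0,-1],[0,0,-13,0,-1]],
])

```text
time_s: 14.25
eef_pos: [0.6332, -0.1432, 0.1685]
eef_rot: [0.001, 1.0, 0.02, 0.001]
wrist_force: [0.3, -0.9, -0.3]
opening: 0.997
grasp_force: 0.0
```

```bash
python3 plan.py 415 -366.8 170 3
```

```text
d cm [-22.7   21.47  -0.18] twist 89.3 t 14.25 q6 1.13 toolz [ 0.002 -0.001 -1.   ] open 0.997 gf 0.0
```

Call:
servo_tool([
  [[-2,2,0,-8.5,-1],[-4,4,0,-17,-1],[-6,6,0,-25.5,-1],[-8,8,0,-34,-1],[-10,10,0,-42.5,-1]],
])

```text
time_s: 14.75
eef_pos: [0.536, -0.2476, 0.1662]
eef_rot: [0.0, 0.923, 0.384, 0.0]
wrist_force: [-0.5, 0.5, -0.3]
opening: 1.005
grasp_force: 0.0
```

```bash
python3 plan.py 415 -366.8 150 3
```

```text
d cm [-16.98  -0.18   1.62] twist -47.8 t 14.75 q6 0.15 toolz [ 0.001 -0.001 -1.   ] open 1.005 gf 0.0
```

Call:
servo_tool([
  [[-4,0,0,-8.5,-1],[-8,-0.1,0.4,-17,-1],[-12,-0.2,0.8,-25.5,-1],[-15,-0.2,1.2,-34,-1],[-17,-0.2,1.6,-42.5,-1]],
])

```text
time_s: 15.25
eef_pos: [0.4131, -0.367, 0.1501]
eef_rot: [0.001, 0.722, 0.692, -0.0]
wrist_force: [0.1, -0.0, -0.7]
opening: 1.004
grasp_force: 0.0
```

Call:
servo_tool([
  [[0,0,1,-4,-1],[0,0,2,-5.3,-1],[0,0,2,-5.3,-1],[0,0,2,-5.3,-1]],
])

```text
time_s: 15.65
eef_pos: [0.4149, -0.3647, 0.1293]
eef_rot: [-0.0, 0.691, 0.723, 0.0]
wrist_force: [-0.3, -0.2, 0.3]
opening: 0.998
grasp_force: 0.0
```

```bash
python3 plan.py 415 -366.8 36 3;  python3 - <<'E'
from bench import ctrl;from h import *
c=ctrl.camera("wrist");cv2.imwrite("pics/w4.png",c["pixels"][...,::-1])
E
```

```text
d cm [-0.21  0.01  9.33] twist -0.4 t 15.65 q6 -0.98 toolz [-0.  0. -1.] open 0.998 gf 0.0
```

View pics/w4.png

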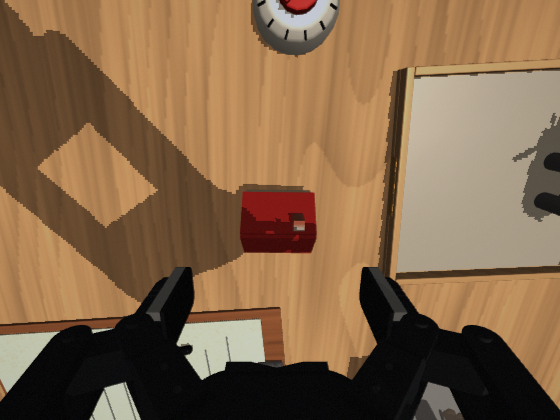

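The house is centred (u≈278), with its ridge along the jaw line.

Call:
servo_tool([
  [[-0.1,0,3,0,-1],[-0.2,0,6,0,-1],[-0.2,0,8,0,-1],[-0.2,0,9.1,0,-1],[-0.2,0,9.3,0,-1]],
])

```text
time_s: 16.2
eef_pos: [0.4146, -0.3665, 0.0354]
eef_rot: [-0.001, 0.691, 0.723, 0.0]
wrist_force: [0.6, 0.5, 0.3]
opening: 1.0
grasp_force: 0.0
```

Call:
servo_tool([
  [[0,0,0,0,1],[0,0,0,0,1],[0,0,0,0,1],[0,0,0,0,1],[0,0,0,0,1]],
])

```text
time_s: 16.7
eef_pos: [0.4156, -0.3684, 0.038]
eef_rot: [0.002, 0.691, 0.723, -0.0]
wrist_force: [-0.0, 0.5, 6.8]
opening: 0.636
grasp_force: 63.4
```

Call:
servo_tool([
  [[0,0,0,0,1],[0,0,-2,0,1],[0,0,-6,0,1],[0,0,-10,0,1],[0,0,-15,0,1]],
])

```text
time_s: 17.2
eef_pos: [0.4138, -0.3661, 0.1865]
eef_rot: [-0.002, 0.691, 0.723, 0.0]
wrist_force: [1.2, -1.2, -1.1]
opening: 0.638
grasp_force: 63.4
```

```bash
python3 plan.py 609.7 111.4 200 94.7
```

```text
d cm [46.82 21.72 -1.26] twist 87.9 t 17.2 q6 -0.98 toolz [-0.002  0.003 -1.   ] open 0.638 gf 63.4
```

Call:
servo_tool([
  [[1.5,0.7,-0.2,5,1],[5,2.3,-0.5,12,1],[9,4.2,-0.8,19,1],[13,6,-1,26,1],[17,7.9,-1.2,33,1]],
])

```text
time_s: 17.7
eef_pos: [0.4861, -0.1923, 0.1987]
eef_rot: [0.0, 0.869, 0.494, 0.0]
wrist_force: [0.6, 0.1, -1.6]
opening: 0.637
grasp_force: 63.1
```

```bash
python3 plan.py 609.7 111.4 200 94.7
```

```text
d cm [32.42 -4.89 -0.13] twist 54.6 t 17.7 q6 -0.07 toolz [ 0. -0. -1.] open 0.637 gf 63.1
```

Call:
servo_tool([
  [[4,-0.6,0,7,1],[8,-1.2,0,14,1],[12,-1.8,0,21,1],[16,-2.4,0,28,1],[20,-3,0,35,1]],
])

```text
time_s: 18.2
eef_pos: [0.5615, -0.0045, 0.1986]
eef_rot: [0.0, 0.978, 0.211, 0.0]
wrist_force: [-0.3, -0.3, -2.1]
opening: 0.632
grasp_force: 63.1
```

```bash
python3 plan.py 609.7 111.4 200 94.7
```

```text
d cm [ 9.17 -8.57 -0.15] twist 19.6 t 18.2 q6 0.93 toolz [ 0. -0. -1.] open 0.632 gf 63.1
```

Call:
servo_tool([
  [[3,-2.8,0,7,1],[6,-5.6,0,13,1],[8.4,-7.8,0,18,1],[9.2,-8.5,0,19.6,1],[9.2,-8.5,0,19.6,1]],
])

```text
time_s: 18.7
eef_pos: [0.6095, 0.1112, 0.1982]
eef_rot: [-0.0, 0.999, 0.045, -0.0]
wrist_force: [-0.1, -0.1, -0.9]
opening: 0.629
grasp_force: 63.3
```

Call:
servo_tool([
  [[0,0,2,0,1],[0,0,5,0,1],[0,0,9,0,1],[0,0,12,0,1],[0,0,14,0,1]],
])

```text
time_s: 19.2
eef_pos: [0.6075, 0.1082, 0.0556]
eef_rot: [0.0, 0.999, 0.044, -0.002]
wrist_force: [0.4, 0.3, -1.8]
opening: 0.634
grasp_force: 63.4
```

Call:
servo_tool([
  [[0,0,0,0,1],[0,0,0,0,1],[0,0,0,0,1]],
])

```text
time_s: 19.5
eef_pos: [0.6108, 0.109, 0.0602]
eef_rot: [0.0, 0.999, 0.044, 0.001]
wrist_force: [0.2, -0.2, -1.4]
opening: 0.635
grasp_force: 63.4
```

```bash
python3 plan.py 609.7 111.4 44 94.7
```

```text
d cm [-0.09 -0.25  1.62] twist 0.3 t 19.5 q6 1.47 toolz [ 0.003 -0.    -1.   ] open 0.635 gf 63.4
```

Call:
servo_tool([
  [[0,0,0.4,0,1],[0,-0.1,0.8,0,1],[0,-0.1,1.1,0,1],[0,-0.1,1.2,0,1],[0,-0.1,1.3,0,1]],
])

```text
time_s: 20.0
eef_pos: [0.6093, 0.1105, 0.0451]
eef_rot: [0.0, 0.999, 0.044, -0.0]
wrist_force: [0.3, -0.5, -1.5]
opening: 0.634
grasp_force: 63.4
```

Call:
servo_tool([
  [[0,0,0.05,0,1],[0,0,0.1,0,1],[0,0,0.15,0,1],[0,0,0.2,0,1],[0,0,0.2,0,1]],
])

```text
time_s: 20.5
eef_pos: [0.6096, 0.1104, 0.044]
eef_rot: [0.0, 0.999, 0.044, 0.0]
wrist_force: [-2.0, -0.6, 5.4]
opening: 0.634
grasp_force: 64.3
```

Call:
servo_tool([
  [[0,0,0.05,0,1],[0,0,0.1,0,1],[0,0,0.1,0,1],[0,0,0.1,0,1]],
])

```text
time_s: 20.9
eef_pos: [0.6096, 0.1105, 0.044]
eef_rot: [0.0, 0.999, 0.044, 0.0]
wrist_force: [-6.1, 0.2, 13.1]
opening: 0.639
grasp_force: 65.0
```

Call:
servo_tool([
  [[0,0,-0.15,0,1],[0,0,-0.15,0,-0.4],[0,0,-0.15,0,-0.6],[0,0,-0.15,0,-0.75],[0,0,-0.15,0,-0.75]],
])

```text
time_s: 21.4
eef_pos: [0.6094, 0.1104, 0.0435]
eef_rot: [-0.0, 0.999, 0.044, -0.0]
wrist_force: [-0.3, 0.3, -0.3]
opening: 0.878
grasp_force: 0.0
```

Call:
servo_tool([
  [[0,0,-1,0,-0.75],[0,0,-3,0,-0.75],[0,0,-6,0,-0.8],[0,0,-10,0,-1],[0,0,-13,0,-1]],
])

```text
time_s: 21.9
eef_pos: [0.6101, 0.1105, 0.1769]
eef_rot: [0.0, 0.999, 0.044, 0.001]
wrist_force: [0.3, 0.8, -0.2]
opening: 0.998
grasp_force: 0.0
```

```bash
python3 plan.py 433.2 -73.1 170 90
```

```text
d cm [-19.22  16.74   0.65] twist 5.0 t 21.9 q6 1.47 toolz [ 0.002 -0.    -1.   ] open 0.998 gf 0.0
```

Call:
servo_tool([
  [[-3.5,3,0,1,-1],[-7,6.1,0,2,-1],[-11,9.6,0,3,-1],[-15,13,0,4,-1],[-18.5,16.1,0,5,-1]],
])

```text
time_s: 22.4
eef_pos: [0.4395, -0.0653, 0.1745]
eef_rot: [0.0, 1.0, 0.0, 0.001]
wrist_force: [0.9, -1.0, -0.4]
opening: 0.999
grasp_force: 0.0
```

Call:
servo_tool([
  [[-0.6,0.6,1,0,-1],[-0.7,0.6,2,0,-1],[-0.7,0.6,2,0,-1],[-0.7,0.6,2,0,-1]],
])

```text
time_s: 22.8
eef_pos: [0.4344, -0.0695, 0.1537]
eef_rot: [-0.0, 1.0, 0.001, -0.0]
wrist_force: [0.1, 0.7, -0.7]
opening: 1.001
grasp_force: 0.0
```

```bash
python3 plan.py 433.2 -73.1 56 90;  python3 - <<'E'
from bench import ctrl;from h import *
c=ctrl.camera("wrist");cv2.imwrite("pics/w5.png",c["pixels"][...,::-1])
E
```

```text
d cm [-0.12  0.37  9.77] twist 0.1 t 22.8 q6 1.14 toolz [-0.     0.001 -1.   ] open 1.001 gf 0.0
```

View pics/w5.png

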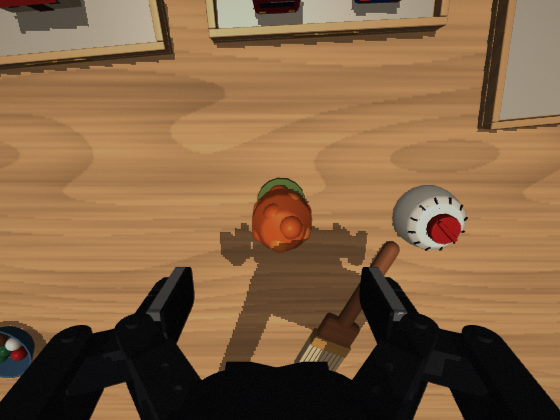

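The tree is centred (u≈282), and the right finger is clear of the timer.

Call:
servo_tool([
  [[-0.1,0.2,3,0,-1],[-0.1,0.2,6,0,-1],[-0.1,0.2,8,0,-1],[-0.1,0.2,9.4,0,-1],[-0.1,0.2,9.8,0,-1]],
])

```text
time_s: 23.35
eef_pos: [0.4325, -0.0711, 0.0544]
eef_rot: [-0.001, 1.0, 0.001, -0.001]
wrist_force: [0.6, -0.5, 0.1]
opening: 1.002
grasp_force: 0.0
```

Call:
servo_tool([
  [[0,0,0,0,1],[0,0,0,0,1],[0,0,0,0,1],[0,0,0,0,1],[0,0,0,0,1]],
])

```text
time_s: 23.85
eef_pos: [0.4339, -0.0726, 0.057]
eef_rot: [0.0, 1.0, -0.0, 0.001]
wrist_force: [-0.9, 1.8, 6.6]
opening: 0.532
grasp_force: 61.4
```

Call:
servo_tool([
  [[0,0,0,0,1],[0,0,-2,0,1],[0,0,-6,0,1],[0,0,-10,0,1],[0,0,-15,0,1]],
])

```text
time_s: 24.35
eef_pos: [0.4316, -0.0719, 0.2065]
eef_rot: [-0.0, 1.0, -0.0, -0.001]
wrist_force: [0.7, 0.1, -0.6]
opening: 0.528
grasp_force: 61.7
```

```bash
python3 plan.py 585.7 330.4 205 90.6;  python3 - <<'E'
from bench import ctrl;from h import *
c=ctrl.camera("wrist");cv2.imwrite("pics/w6.png",c["pixels"][...,::-1])
E
```

```text
d cm [ 15.4  -40.23   0.16] twist -0.6 t 24.35 q6 1.13 toolz [-0.002  0.001 -1.   ] open 0.528 gf 61.7
```

View pics/w6.png

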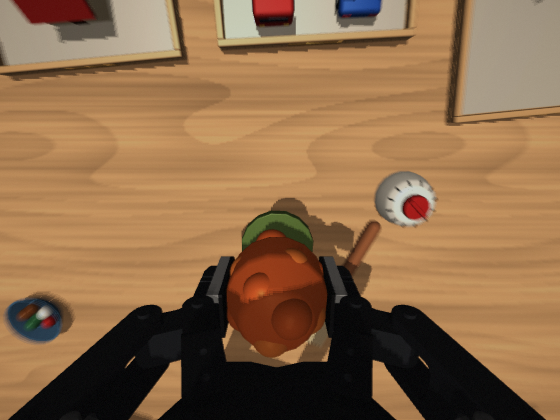

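The tree is held upright between the pads.

Call:
servo_tool([
  [[0.6,-1.5,0,0,1],[2,-5,0,0,1],[3.5,-9,0,0,1],[5,-13,0,0,1],[6.6,-17,0,0,1]],
])

```text
time_s: 24.9
eef_pos: [0.4992, 0.0992, 0.2061]
eef_rot: [0.0, 1.0, -0.0, 0.001]
wrist_force: [0.9, -1.0, -0.3]
opening: 0.529
grasp_force: 61.7
```

Call:
servo_tool([
  [[1.5,-4,0,0,1],[3,-8,0,0,1],[4.6,-12,0,0,1],[6.2,-16,0,0,1],[7.7,-20,0,-0.6,1]],
])

```text
time_s: 25.4
eef_pos: [0.5763, 0.2994, 0.2058]
eef_rot: [0.0, 1.0, 0.005, 0.0]
wrist_force: [0.0, -0.8, -1.3]
opening: 0.529
grasp_force: 61.7
```

```bash
python3 plan.py 585.7 330.4 100 90.6
```

```text
d cm [ 0.97 -3.09 10.58] twist 0.0 t 25.4 q6 1.86 toolz [ 0.001 -0.    -1.   ] open 0.529 gf 61.7
```

Call:
servo_tool([
  [[0.6,-1.8,1,0,1],[1,-3,3,0,1],[1,-3,6,0,1],[1,-3,9,0,1],[1,-3,10.6,0,1]],
])

```text
time_s: 25.9
eef_pos: [0.5838, 0.3273, 0.0966]
eef_rot: [0.001, 1.0, 0.005, -0.002]
wrist_force: [-0.1, 0.5, -0.0]
opening: 0.535
grasp_force: 61.7
```

Call:
servo_tool([
  [[0,0,1,0,1],[0,0,2,0,1],[0,0,2.3,0,1],[0,0,2.5,0,1],[0,0,2.5,0,1]],
])

```text
time_s: 26.4
eef_pos: [0.586, 0.3279, 0.0756]
eef_rot: [-0.0, 1.0, 0.005, 0.001]
wrist_force: [-1.1, -0.2, -1.0]
opening: 0.533
grasp_force: 61.7
```

```bash
python3 plan.py 585.7 330.4 63 90.6
```

```text
d cm [-0.03 -0.25  1.26] twist -0.0 t 26.4 q6 1.89 toolz [ 0.001  0.    -1.   ] open 0.533 gf 61.7
```

Call:
servo_tool([
  [[0,-0.1,0.4,0,1],[0,-0.1,0.7,0,1],[0,-0.1,0.9,0,1],[0,-0.1,1.05,0,1],[0,-0.1,1.1,0,1]],
])

```text
time_s: 26.9
eef_pos: [0.5853, 0.3287, 0.0635]
eef_rot: [0.0, 1.0, 0.005, -0.0]
wrist_force: [-0.1, -0.8, -0.7]
opening: 0.531
grasp_force: 61.7
```

Call:
servo_tool([
  [[0,0,0.05,0,1],[0,0,0.1,0,1],[0,0,0.15,0,1],[0,0,0.15,0,1]],
])

```text
time_s: 27.3
eef_pos: [0.5857, 0.3288, 0.0631]
eef_rot: [0.0, 1.0, 0.005, 0.0]
wrist_force: [-3.2, -0.8, 5.2]
opening: 0.534
grasp_force: 62.2
```

Call:
servo_tool([
  [[0,0,-0.05,0,0.5],[0,0,-0.05,0,-0.2],[0,0,-0.05,0,-0.5],[0,0,-0.05,0,-0.6],[0,0,-0.05,0,-0.6]],
])

```text
time_s: 27.8
eef_pos: [0.5854, 0.3288, 0.0626]
eef_rot: [0.0, 1.0, 0.005, -0.0]
wrist_force: [0.1, 0.8, -0.3]
opening: 0.799
grasp_force: 0.0
```

Call:
servo_tool([
  [[0,0,-1,0,-0.7],[0,0,-3,0,-0.8],[0,0,-6,0,-1],[0,0,-9,0,-1],[0,0,-12,0,-1]],
])

```text
time_s: 28.3
eef_pos: [0.5855, 0.3288, 0.1848]
eef_rot: [-0.0, 1.0, 0.005, 0.0]
wrist_force: [0.6, 0.3, -0.1]
opening: 0.998
grasp_force: 0.0
```

```bash
python3 plan.py 410.3 368 170 53
```

```text
d cm [-17.48  -4.1    1.47] twist 37.6 t 28.3 q6 1.9 toolz [ 0.001  0.    -1.   ] open 0.998 gf 0.0
```

Call:
servo_tool([
  [[-3.5,-0.8,0,8,-1],[-7,-1.7,0.3,16,-1],[-11,-2.6,0.6,24,-1],[-15,-3.5,1,32,-1],[-17.5,-4.1,1.5,37.6,-1]],
])

```text
time_s: 28.8
eef_pos: [0.4075, 0.3684, 0.1685]
eef_rot: [-0.0, 0.948, -0.319, -0.0]
wrist_force: [-0.3, -0.5, -0.4]
opening: 1.002
grasp_force: 0.0
```

Call:
servo_tool([
  [[0,0,1,0,-1],[0,0,2.5,0,-1],[0,0,3,0,-1],[0,0,3,0,-1]],
])

```text
time_s: 29.2
eef_pos: [0.4104, 0.3672, 0.1365]
eef_rot: [0.001, 0.948, -0.318, -0.001]
wrist_force: [0.2, -0.2, -0.7]
opening: 0.998
grasp_force: 0.0
```

```bash
python3 plan.py 410.3 368 41 53;  python3 - <<'E'
from bench import ctrl;from h import *
c=ctrl.camera("wrist");cv2.imwrite("pics/w7.png",c["pixels"][...,::-1])
E
```

```text
d cm [-0.05 -0.08  9.55] twist -0.0 t 29.2 q6 2.73 toolz [-0.002 -0.001 -1.   ] open 0.998 gf 0.0
```

View pics/w7.png

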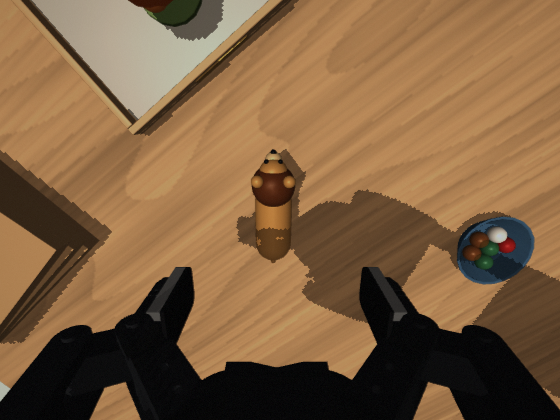

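The lion is aligned, with its head towards tool +x and its trunk at u≈274, so I shift slightly to -y and grip.

Call:
servo_tool([
  [[0,-0.2,3,0,-1],[0,-0.2,6,0,-1],[0,-0.2,8,0,-1],[0,-0.2,9.2,0,-1],[0,-0.2,9.5,0,-1]],
])

```text
time_s: 29.75
eef_pos: [0.4112, 0.369, 0.0417]
eef_rot: [0.001, 0.948, -0.318, -0.001]
wrist_force: [0.3, 0.3, 0.5]
opening: 1.002
grasp_force: 0.0
```

Call:
servo_tool([
  [[0,0,0,0,1],[0,0,0,0,1],[0,0,0,0,1],[0,0,0,0,1],[0,0,0,0,1]],
])

```text
time_s: 30.25
eef_pos: [0.412, 0.37, 0.0439]
eef_rot: [-0.001, 0.948, -0.317, 0.001]
wrist_force: [0.4, -0.6, 5.7]
opening: 0.324
grasp_force: 59.7
```

Call:
servo_tool([
  [[0,0,0,0,1],[0,0,-2,0,1],[0,0,-6,0,1],[0,0,-10,0,1],[0,0,-15,0,1]],
])

```text
time_s: 30.75
eef_pos: [0.4099, 0.3688, 0.1927]
eef_rot: [0.001, 0.948, -0.317, -0.001]
wrist_force: [0.9, 1.4, -0.2]
opening: 0.327
grasp_force: 59.2
```

```bash
python3 plan.py 562 -328 195 5.3;  python3 - <<'E'
from bench import ctrl;from h import *
c=ctrl.camera("wrist");cv2.imwrite("pics/w8.png",c["pixels"][...,::-1])
E
```

```text
d cm [54.08 46.49 -0.16] twist 47.7 t 30.75 q6 2.73 toolz [-0.003 -0.002 -1.   ] open 0.327 gf 59.2
```

View pics/w8.png

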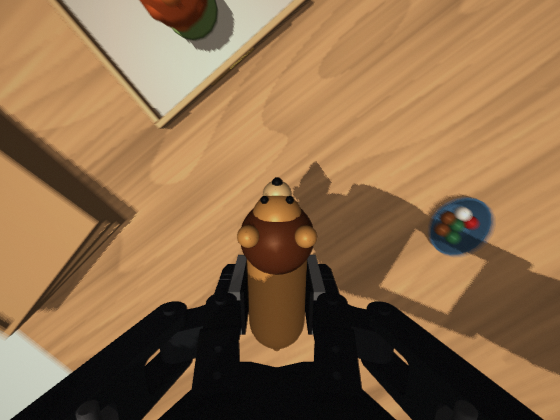

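The lion is gripped on its trunk and level, so I carry it to the animal tray.

Call:
servo_tool([
  [[1,0.9,0,0,1],[3.5,3,0,0,1],[6.5,5.6,0,0,1],[9.5,8.2,0,0,1],[12.5,10.8,0,0,1]],
])

```text
time_s: 31.3
eef_pos: [0.445, 0.206, 0.1912]
eef_rot: [0.001, 0.948, -0.317, -0.001]
wrist_force: [-0.1, -0.3, -0.6]
opening: 0.323
grasp_force: 59.3
```

Call:
servo_tool([
  [[3,2.6,0,0,1],[6,5.2,0,0,1],[9,7.8,0,0,1],[12,10.4,0,0,1],[15,13,0,0,1]],
])

```text
time_s: 31.8
eef_pos: [0.4864, 0.0121, 0.1912]
eef_rot: [0.0, 0.948, -0.317, -0.001]
wrist_force: [1.3, 0.4, -0.6]
opening: 0.327
grasp_force: 59.3
```

Call:
servo_tool([
  [[3,2.6,0,6,1],[6,5.2,0,12,1],[9,7.8,0,18,1],[12,10.4,0,24,1],[15,13,0,30,1]],
])

```text
time_s: 32.3
eef_pos: [0.528, -0.1817, 0.1909]
eef_rot: [0.0, 0.833, -0.554, -0.001]
wrist_force: [0.8, 0.3, 0.1]
opening: 0.325
grasp_force: 59.2
```

```bash
python3 plan.py 562 -328 195 5.3
```

```text
d cm [14.81  2.52 -0.44] twist 17.4 t 32.3 q6 2.2 toolz [-0.003  0.001 -1.   ] open 0.325 gf 59.2
```

Call:
servo_tool([
  [[4,0.7,0,5,1],[8,1.4,0,10,1],[12,2,0,15,1],[14.3,2.4,0,17.4,1],[14.8,2.5,0,17.4,1]],
])

```text
time_s: 32.8
eef_pos: [0.5627, -0.3288, 0.1906]
eef_rot: [0.0, 0.74, -0.673, -0.001]
wrist_force: [-0.5, 0.6, -0.7]
opening: 0.327
grasp_force: 59.2
```

Call:
servo_tool([
  [[0,0,2,0,1],[0,0,5,0,1],[0,0,8.5,0,1],[0,0,11,0,1],[0,0,12,0,1]],
])

```text
time_s: 33.3
eef_pos: [0.5613, -0.3232, 0.0683]
eef_rot: [0.0, 0.741, -0.671, -0.004]
wrist_force: [0.2, 0.7, -0.9]
opening: 0.328
grasp_force: 59.2
```

Call:
servo_tool([
  [[0,0,0,0,1],[0,0,0,0,1],[0,0,0,0,1]],
])

```text
time_s: 33.6
eef_pos: [0.5651, -0.3268, 0.0748]
eef_rot: [-0.0, 0.741, -0.672, 0.002]
wrist_force: [0.5, -0.2, -1.1]
opening: 0.33
grasp_force: 59.2
```

```bash
python3 plan.py 562 -328 49.9 5.3
```

```text
d cm [0.08 0.32 2.49] twist 0.3 t 33.6 q6 2.34 toolz [ 0.002 -0.002 -1.   ] open 0.33 gf 59.2
```

Call:
servo_tool([
  [[0,0.1,0.6,0,1],[0,0.2,1.1,0,1],[0,0.2,1.5,0,1],[0,0.2,1.7,0,1],[0,0.2,1.7,0,1]],
])

```text
time_s: 34.1
eef_pos: [0.5618, -0.3261, 0.0552]
eef_rot: [0.0, 0.741, -0.672, -0.0]
wrist_force: [0.4, 0.0, -0.2]
opening: 0.324
grasp_force: 59.2
```

Call:
servo_tool([
  [[0,0,0.1,0,1],[0,0,0.1,0,1],[0,0,0.1,0,1]],
])

```text
time_s: 34.4
eef_pos: [0.5621, -0.3264, 0.0549]
eef_rot: [0.0, 0.741, -0.672, 0.0]
wrist_force: [1.1, 0.0, -0.3]
opening: 0.325
grasp_force: 59.2
```

Call:
servo_tool([
  [[0,0,0.15,0,1],[0,0,0.3,0,1],[0,0,0.4,0,1],[0,0,0.45,0,1],[0,0,0.45,0,1]],
])

```text
time_s: 34.9
eef_pos: [0.562, -0.3263, 0.0501]
eef_rot: [0.0, 0.741, -0.672, -0.0]
wrist_force: [0.2, -0.1, -0.6]
opening: 0.323
grasp_force: 59.2
```

Call:
servo_tool([
  [[0,0,0.05,0,1],[0,0,0.1,0,1],[0,0,0.1,0,1],[0,0,0.1,0,1]],
])

```text
time_s: 35.3
eef_pos: [0.5621, -0.3264, 0.0499]
eef_rot: [0.0, 0.741, -0.672, 0.0]
wrist_force: [-2.0, 2.2, 5.2]
opening: 0.324
grasp_force: 59.9
```

Call:
servo_tool([
  [[0,0,-0.05,0,0.3],[0,0,-0.05,0,0],[0,0,-0.05,0,-0.1],[0,0,-0.05,0,-0.1],[0,0,-0.05,0,-0.1]],
])

```text
time_s: 35.8
eef_pos: [0.562, -0.3263, 0.0496]
eef_rot: [0.0, 0.741, -0.672, -0.0]
wrist_force: [-0.9, -0.0, -0.0]
opening: 0.55
grasp_force: 0.0
```

Call:
servo_tool([
  [[0,0,-1,0,-0.1],[0,0,-3,0,-0.1],[0,0,-7,0,-0.1],[0,0,-11,0,-0.5],[0,0,-15,0,-1]],
])

```text
time_s: 36.3
eef_pos: [0.562, -0.3262, 0.2021]
eef_rot: [-0.0, 0.741, -0.672, 0.0]
wrist_force: [-0.1, -0.9, -0.0]
opening: 0.872
grasp_force: 0.0
```

```bash
python3 plan.py 330 -330 260 5.3
```

```text
d cm [-1.89 23.12 -5.8 ] twist 0.3 t 36.3 q6 2.34 toolz [ 0. -0. -1.] open 0.872 gf 0.0
```

Call:
servo_tool([
  [[-0.4,4.5,-1.2,0,-1],[-0.8,9,-2.4,0,-1],[-1.2,13.5,-3.6,0,-1],[-1.6,18,-4.8,0,-1],[-1.9,22,-5.8,0,-1]],
])

```text
time_s: 36.8
eef_pos: [0.3395, -0.3286, 0.2592]
eef_rot: [0.0, 0.741, -0.672, 0.001]
wrist_force: [-0.2, -1.8, 0.7]
opening: 0.997
grasp_force: 0.0
```

```bash
python3 - <<'E'
from bench import ctrl;from h import *
c=ctrl.camera("top");cv2.imwrite("pics/t9.png",cv2.resize(c["pixels"][110:270,100:460],(800,356),interpolation=cv2.INTER_CUBIC)[...,::-1]);W=world(c)
s=ctrl.camera("scene");cv2.imwrite("pics/s9.png",s["pixels"][...,::-1])
for n,(x,y,a) in dict(tree=(615.7,330.7,.6),house=(639.6,113.9,4.7),vehicle=(659.3,-103.8,2.6),animal=(595.5,-331.9,5.3)).items():
    r=np.radians(a);Q=W.reshape(-1,3)[c["depth"].ravel()>0];d=Q[:,:2]*1000-[x,y]
    L=np.c_[d@[np.cos(r),np.sin(r)],d@[-np.sin(r),np.cos(r)]]
    k=(L[:,0]>-77)&(L[:,0]<25)&(abs(L[:,1])<82)&(Q[:,2]>.014)&(Q[:,2]<.2);L=L[k];z=Q[k,2]
    for sg in ((L[:,1]>0),(L[:,1]<=0)) if n=="vehicle" else (L[:,1]<99,):
        print(n,rect(L[sg]/1000),"zmax",z[sg].max().round(3))
E
```

```text
tree (array([-26.4,  15.6]), 138.8, 84.5, -85.5) zmax 0.093
house (array([-32.2,   3.2]), 68.7, 61.2, 77.9) zmax 0.07
vehicle (array([-29.5,  43.2]), 87.8, 45.7, 0.2) zmax 0.054
vehicle (array([-30.4, -37.5]), 82.9, 60.8, 23.3) zmax 0.049
animal (array([-39.8, -28.6]), 144.1, 78.3, -68.8) zmax 0.073
```

View pics/t9.png

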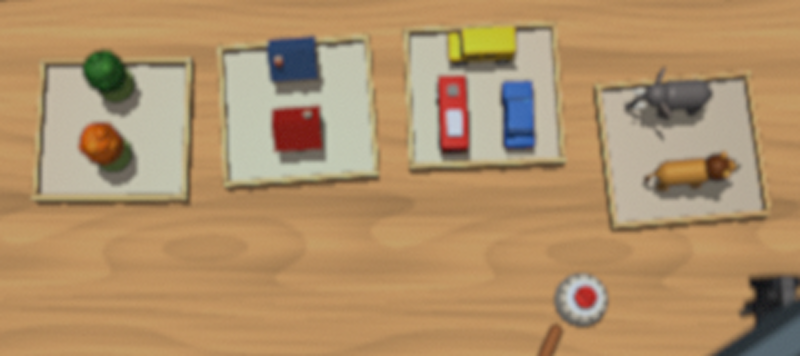

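View pics/s9.png

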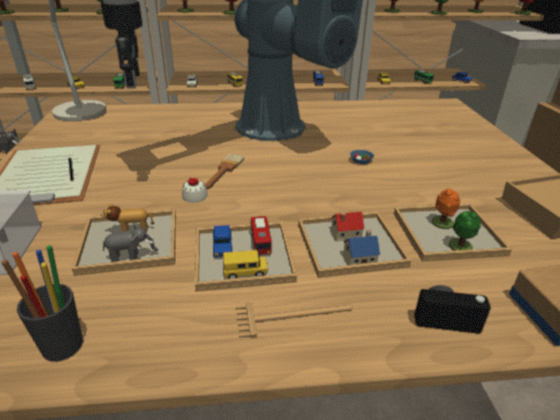

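Both views show all five miniatures upright in the right trays, clear of the walls: tree at (102,143), house (298,130), bus (453,113), car (518,115) and lion (692,172) in the top crop. The timer at (582,300) has not moved.

```bash
python3 -c "
from bench import ctrl
print(ctrl.hand_in())"
```

```text
the job is handed in; nothing more can be done
None
```

All five miniatures stand upright in their matching trays, each set down gently, the timer was left untouched, and the job was handed in at about 37 s of the 144 s allowed.

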